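Seat the tea caddy in the jar holder and screw its lid snug

TASK

The blue tea caddy's screw lid is only loosely on. Stand the caddy fully down in the socket of the grey jar holder, so that it cannot turn, then screw the lid clockwise until you feel it come up snug on its gasket - do not overtighten it - and let go, leaving the caddy seated. Leave the other things on the worktop where they are.

Things in the scene. Friction and masses are not known exactly. Their poses are not given: they have to be found in the camera images.
- caddy: Loose square tea caddy, blue glazed: body 56 x 56 mm and 84 mm high, then a neck 45 mm wide and a black ribbed round screw lid, 118 mm high in all. About 0.5 kg, varying by up to 40 %. Origin: centre of the underside; z up, x and y square to the faces. The lid cannot be lifted off; it may be carried by its body.
- lid_centre (a point): Point on the caddy's axis 105 mm above its underside, in the middle of the lid's height; fixed to the caddy, does not turn with the lid. The lid is 52 mm in diameter and spans 92 to 118 mm above the caddy's underside (about 2 mm higher while loose). It closes clockwise seen from above.
- lid_foot (a point): Point on the caddy's axis at the lid's lower edge, 92 mm above the caddy's underside; fixed to the caddy. At the start the lid is 0.6 to 2.1 rad short of its gasket, a different amount each time that no reading shows, so more than one grasp may be needed. Till then it turns easily (0.04 N m). A grip of 40 N on the lid carries the snug torque. It stays tight when let go.
- gasket_top (a point): Top of the gasket in the lid, on the axis, 91 mm above the caddy's underside. There the torque jumps to 0.32 N m, then rises 0.8 N m per rad. Snug: 0.38 to 0.64 N m, 0.08 to 0.40 rad past the bite (aim at 0.48); beyond, it is crushed. Read it while turning slowly or in steps under 0.03 rad: it reads up to 0.2 low after a big or fast step. It sinks under 1 mm, less than the noise.
- holder: Grey one-hand jar holder, fixed to the worktop: block 100 x 100 mm, 30 mm high, with a square socket 59 x 59 mm (chamfered mouth) and 24 mm deep in the middle of its top. Origin: centre of the underside on the worktop; x and y along its sides. The caddy fits in at any quarter turn.
- holder_floor (a point): Centre of the socket's floor, 6 mm above the worktop, where the middle of the caddy's underside comes to stand; axes as the holder.
- salt_shaker: Salt shaker with grey top, 44 mm wide, 90 mm high, a bystander; origin at its underside.
- mug: White mug, 83 mm wide, 94 mm high, a bystander; origin at its underside.
- jam: Jam jar, 69 mm wide, 99 mm high, a bystander; origin at its underside.
- tin: Fruit tin with a paper label, 75 mm wide, 58 mm high, a bystander; origin at its underside.
There are look-alikes about, which are no part of the job. What is shaped like the caddy but red or turquoise is not meant.

How it is judged (in metres and radians):
On the way, in this order (a step that is already met when the one before it is completed fails the run):
1. the caddy stands fully down in the holder's socket (horizontal distance between caddy and holder_floor below 0.006 m and z of caddy in the frame of holder_floor below 0.004 m and angle between caddy's own z axis and vertical below 0.08 rad), for 0.2 s.
2. with the caddy in the socket, the lid is screwed snug on its gasket (all of step 1 and z of gasket_top in the frame of caddy below 0.09082 m), for 0.2 s.
At the end, for the whole second after the job is handed in: The caddy stands at rest in the socket, its underside less than 4 mm above the socket's floor, centred to 6 mm and upright to 0.08 rad, and the gasket is pressed by at least 0.18 mm (lid 0.08 rad or more past the first bite) (all of step 2 and linear speed of caddy below 0.01 m/s); the robot touches nothing.
It fails at once if the lid is overtightened: the gasket is pressed by more than 0.90 mm (0.40 rad past the first bite) (z of gasket_top in the frame of caddy below 0.0901 m).
It fails at once if the salt shaker, mug, jam jar or tin is moved by more than 30 mm (distance of any of salt_shaker, mug, jam, tin from where it was at the start of the episode above 0.03 m).
It also fails if it takes over 72 s, if anything falls off the work surface, if the arm or the gripper's body presses on something with over 40 N, if the wrist force passes 120 N, or if a joint passes its speed limit or range.

ROBOT

A 6-joint arm with a two-finger parallel gripper is mounted at the origin on a cart in front of the work surface, level with it; the furniture and walls round the work are solid. World frame = base frame: x ahead of the robot, y to its left, z up, the work surface at z = 0. Lengths are in m, angles in degrees, forces in N, time in s.
With the tool pointing down it reaches from about 0.4 to 0.925 m from the base axis. Payload 12.5 kg.
Tool frame: the origin (TCP) lies midway between the tips of the shut fingers; the grasp point (between the pads) lies 19 mm behind it (bot.pinch_z is the distance from the TCP to the grasp point, in m); z points along the fingers, y is the line along which they close (so a half turn about z gives the same grasp; the last joint's range is limited). The gripper opens to 95 mm and grips with 3 to 60 N. Pads are 20 mm wide; open, the fingers measure 119 mm over their backs; the gripper's body (75 mm by 180 mm) begins 59 mm behind the grasp point.
Start: joints at [58.98, 28.126, 89.318, -0, 62.55, -6.05], TCP at [0.264, 0.567, 0.215] pointing down, gripper open.
Joint ranges: [-177.58, 177.58], [-47.91, 125.51], [2.72, 160], [-65.01, 245.01], [3.68, 167.84], [-153.87, 153.87]. Speed limits (degrees/s): [127.2, 127.2, 159.86, 180, 180, 180].

INTERFACE

Orientations are given as [roll, pitch, yaw] about the fixed x, y, z axes, in that order (R = Rz(yaw) Ry(pitch) Rx(roll)).
In Python, from rig import status, optics, job, bot gives the robot as it stands. The module is installed in compiled form; this text tells all that it offers.
- The arm moves only by the tool carry_out, never from a script. Its argument "deltas" is a list of rows, each a list of 5 numbers: the closure, from 0 (fully open) to 1 (shut), then the shift along the tool's x, y, z in mm, then the turn about the tool's z in rad. A call has 1 to 8 rows; each row is the pose to reach, as a shift and turn from the pose commanded when the call began, along the tool's axes at that moment; what a row does not reach only later rows make up. A row lasts 1/10 s, in which the tool goes at most 50 mm and 8.59 degrees, less where a joint would pass 70% of its speed; a pose out of reach is approached as far as the arm can. A call with a gripper value outside its range is refused whole. The fingers move at their own pace and stop on an object; "squeeze" is the grip in N (left out, the last holds). Time passes only in rows, so rows that repeat a pose let the fingers close. It gives the time, the measured TCP pose, the force, the opening and the grip force at its end, in the units of the state.
- status.sense(): the state, without advancing time (a new reading comes with each control period).
- optics.camera(name): name is "side" or "top"; returns the picture (420x560x3 uint8, red, green, blue); there is no depth.
- optics.camera_params(name): a dict with "fx", "fy", "cx", "cy" (pixels), "position" and "rotation" of the camera in the world. Camera axes: x right, y down, z forward; pixel columns grow to the right and rows downward; lengths in m; the calibration is good to about 2 mm. A picture is of the moment at which its call begins. camera_params takes no time and is no camera call.
- job.job_done(): hands the job in; it is judged then, once.
The state is a dict: "clock": time; "qpos": joint angles; "dq": joint speeds; "joint_torque": joint torques, N m; "tool_pos": TCP position; "orientation": TCP orientation; "wrist_force": force on the tool from outside, world axes, zero at the start; "moment": the same for the moment, N m; "grip_width": finger opening in m; "grasp_force": force on a finger pad.
Only numpy, scipy, OpenCV 4.12 (cv2) and the standard library are available. Lean on these libraries where they do the work, as an engineer would, in place of code of your own. Each camera call takes 0.05 s, during which the arm holds its last target. There are 200 camera calls.

## Working session

There is one attempt and no reset: what is moved stays moved. The work goes in short steps, Python scripts to look and compute and a tool call to move; the robot and the scene stay as the last step left them, time stands still between calls to the robot, and variables do not carry over. Pictures are saved under pics/ and viewed, at most 10 in all, crops included, and the job is handed in when it is done.

Besides the shell and the picture viewer there is one more tool, called after "Emit:" by a JSON object that holds its "fn" and its "kwargs". carry_out: Moves the arm, as the interface text tells. Its arguments: {"type":"object","properties":{"deltas":{"type":"array"},"squeeze":{"type":"number"}},"required":["deltas"]}

```bash
mkdir -p pics; python3 - <<'E'
from rig import status, optics, bot
import cv2
for n in("top","side"):
    cv2.imwrite(f"pics/{n}0.png",cv2.resize(optics.camera(n)[:,:,::-1],(800,600),interpolation=cv2.INTER_CUBIC))
    print(n,optics.camera_params(n))
print(status.sense())
E
```

```text
top {'fx': 420.97505189145863, 'fy': 420.97505189145863, 'cx': 272.94032291746294, 'cy': 208.98129698832642, 'position': array([0.38710736, 0.02313788, 1.07010808]), 'rotation': array([-170.30625882,   -1.14915574,  -89.75971916])}
side {'fx': 501.79269667292925, 'fy': 501.79269667292925, 'cx': 278.169974687202, 'cy': 199.8947784189835, 'position': array([ 0.00187537, -0.50564212,  1.20293455]), 'rotation': array([-145.91687442,    0.27589418,  -46.89938086])}
{'clock': 0.1, 'qpos': array([ 5.89811254e+01,  2.81587397e+01,  8.93478597e+01, -6.15340094e-05,
        6.25512311e+01, -6.05011505e+00]), 'dq': array([-0.05987616, -0.15088189, -0.1349763 , -0.08966629,  0.04534934,
       -0.07017604]), 'joint_torque': array([ 2.56196035e-03, -6.13625407e+01, -2.58603680e+01,  6.93785353e-02,
        4.69889492e-02, -5.98991687e-05]), 'tool_pos': array([0.26368221, 0.56639471, 0.21413401]), 'orientation': array([-1.79942486e+02, -6.04095586e-03,  1.55031266e+02]), 'wrist_force': array([ 0.3541961 , -0.41679724,  0.176033  ]), 'moment': array([-0.00826564, -0.01873061, -0.02544635]), 'grasp_force': 0.0, 'grip_width': 0.09497269265086732}
```

View pics/top0.png

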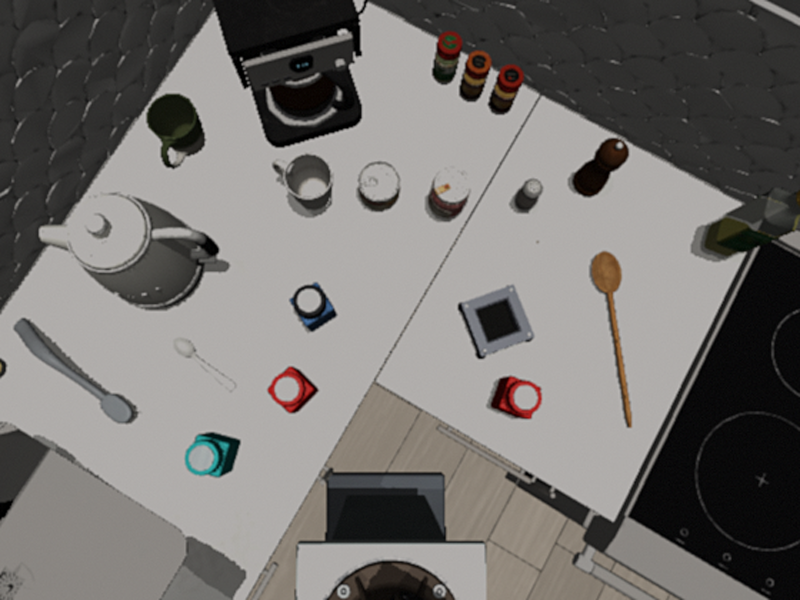

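View pics/side0.png

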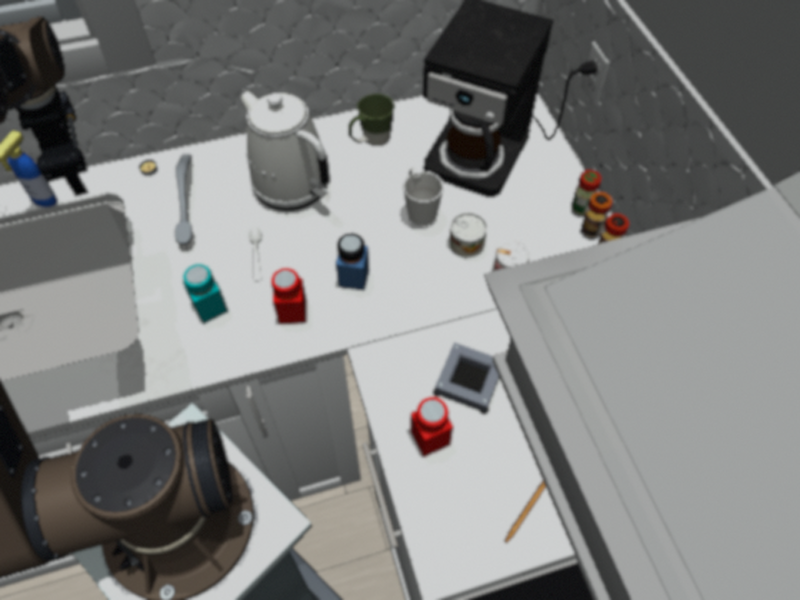

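The top view shows the blue caddy at (312,305) and the holder at (497,321), in the 800x600 view. The side view shows the caddy at (352,262) and the holder at (470,375). Next I'll enlarge both.

```bash
python3 - <<'E'
import cv2,numpy as np
t=cv2.imread("pics/top0.png");
from rig import optics
t=optics.camera("top")[:,:,::-1]; s=optics.camera("side")[:,:,::-1]
def c(im,x,y,w=50,h=40): return cv2.resize(im[y:y+h,x:x+w],(400,300) if 0 else (w*7,h*7),interpolation=cv2.INTER_CUBIC)
a=np.hstack([c(t,195,192,50,42),c(t,315,192,64,42)])
b=np.hstack([c(s,225,160,50,42),c(s,295,236,64,42)])
cv2.imwrite("pics/crop1.png",np.vstack([a,b]))
E
```

```text
(no output)
```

View pics/crop1.png

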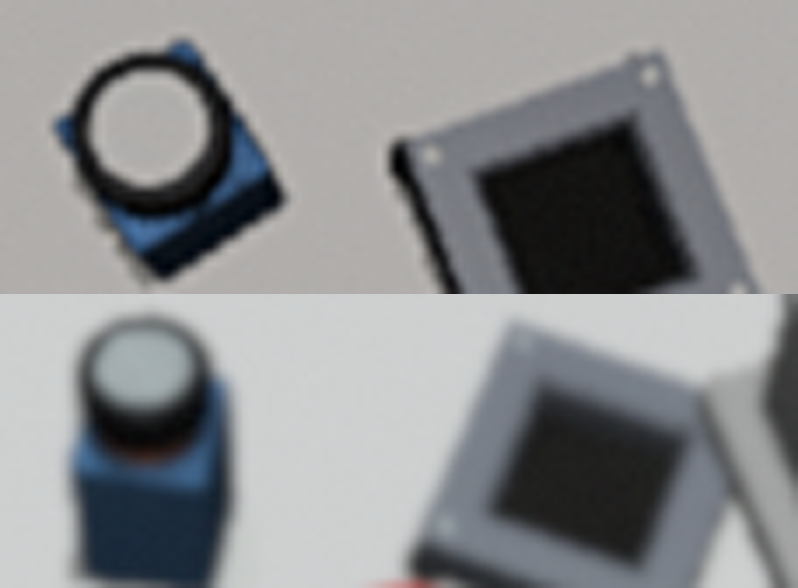

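```bash
cat >h.py <<'E'
import numpy as np
from scipy.spatial.transform import Rotation as R
from rig import status, optics, bot
def plane(cam,px,z):
    p=optics.camera_params(cam); r=R.from_euler('xyz',p['rotation'],degrees=True).as_matrix()
    px=np.atleast_2d(px); d=np.c_[(px[:,0]-p['cx'])/p['fx'],(px[:,1]-p['cy'])/p['fy'],np.ones(len(px))]@r.T
    o=p['position']; return (o+d*((z-o[2])/d[:,2])[:,None])[:,:2]
def todelta(goal):  # world xyz -> tool mm
    s=status.sense(); r=R.from_euler('xyz',s['orientation'],degrees=True).as_matrix()
    return r.T@(np.array(goal)-s['tool_pos'])*1000
E
python3 - <<'E'
from h import *
np.set_printoptions(precision=4,suppress=True)
A=lambda X,x0,y0,X0,Y0:np.c_[x0+(np.array(X)[:,0]-X0+.5)/7-.5,y0+(np.array(X)[:,1]-Y0+.5)/7-.5]
def ang(p): return np.degrees([np.arctan2(*(b-a)[::-1])%90 for a,b in zip(p,p[1:])])
q=lambda n,p:print(n,p.tolist() and np.round(p,4).tolist(),'mean',p.mean(0),'ang',ang(p),'len',np.linalg.norm(np.diff(p,axis=0),axis=1))
m=plane('top',A([(475,177),(635,117),(695,272)],315,192,350,0),.03);q('sock top',m);print((m[0]+m[2])/2)
m=plane('top',A([(431,153),(650,74),(739,290)],315,192,350,0),.03);q('screws',m);print((m[0]+m[2])/2)
m=plane('side',A([(543,380),(690,432),(640,570),(492,510)],295,236,350,294),.03);q('sock side',m)
q('lid t',plane('top',A([(150,128)],195,192,0,0),.12))
q('lid s',plane('side',A([(145,371)],225,160,0,294),.12))
m=plane('top',A([(58,127),(183,42),(268,165),(135,245)],195,192,0,0),.084);q('body',m)
m=plane('top',A([(283,200),(160,278)],195,192,0,0),.0);q('foot',m)
E
```

```text
sock top [[0.546, -0.1462], [0.5683, -0.2043], [0.5123, -0.2242]] mean [ 0.5422 -0.1916] ang [5087.5528 4996.1716] len [0.0623 0.0594]
[ 0.5292 -0.1852]
screws [[0.5546, -0.1305], [0.584, -0.2102], [0.506, -0.2397]] mean [ 0.5482 -0.1935] ang [5086.8965 4997.334 ] len [0.085  0.0835]
[ 0.5303 -0.1851]
sock side [[0.5448, -0.1494], [0.5654, -0.204], [0.5088, -0.2264], [0.4903, -0.1709]] mean [ 0.5273 -0.1877] ang [5087.3269 4998.1579  108.3893] len [0.0584 0.0609 0.0585]
lid t [[0.5465, 0.1348]] mean [0.5465 0.1348] ang [] len []
lid s [[0.5427, 0.1299]] mean [0.5427 0.1299] ang [] len []
body [[0.5526, 0.1701], [0.5823, 0.1286], [0.5402, 0.0989], [0.5126, 0.143]] mean [0.5469 0.1351] ang [5102.1921 5011.8233  121.9929] len [0.051  0.0516 0.052 ]
foot [[0.5403, 0.0996], [0.5113, 0.1437]] mean [0.5258 0.1217] ang [123.2902] len [0.0528]
```

The holder is at about (0.529, -0.186), yaw 20.6°. The caddy is at about (0.545, 0.1335), yaw 34°. I'll go above the caddy.

Emit:
{"fn": "carry_out", "kwargs": {"deltas": [[0,-35,-22,4,0.05],[0,-70,-44,8,0.1],[0,-108,-67,12,0.15],[0,-146,-91,16,0.2],[0,-184,-115,20,0.26],[0,-222,-139,24,0.32],[0,-260,-163,28,0.38],[0,-298,-186,32,0.43]]}}

```text
clock: 1.0
tool_pos: [0.4561, 0.2705, 0.1826]
orientation: [180.0, -0.0, 130.3]
wrist_force: [0.8, -0.0, 0.4]
grip_width: 0.095
grasp_force: 0.0
```

Emit:
{"fn": "carry_out", "kwargs": {"deltas": [[0,-35,-22,2,0.03],[0,-70,-44,4,0.06],[0,-105,-66,6,0.09],[0,-125,-78,8,0.11],[0,-125,-78,8,0.11],[0,-125,-78,8,0.11]]}}

```text
clock: 1.6
tool_pos: [0.4771, 0.1264, 0.1747]
orientation: [180.0, -0.0, 124.0]
wrist_force: [0.7, -1.2, 0.6]
grip_width: 0.0949
grasp_force: 0.0
```

```bash
python3 - <<'E'
from h import *
import cv2
t=optics.camera("top")[:,:,::-1]; s=optics.camera("side")[:,:,::-1]
c=lambda im,x,y,w,h:cv2.resize(im[y:y+h,x:x+w],(w*5,h*5),interpolation=cv2.INTER_CUBIC)
cv2.imwrite("pics/above.png",np.hstack([c(t,180,160,75,90),c(s,200,110,85,90)]))
st=status.sense();print(st['tool_pos'],st['orientation'],st['qpos'],todelta([.545,.1335,.049]))
E
```

```text
[0.47694786 0.12730556 0.17469462] [ 1.79987066e+02 -8.76715490e-03  1.24150551e+02] [ 7.26552487e+00  2.04425297e+01  1.10115461e+02  1.79927964e-02
  4.94344385e+01 -2.68967252e+01] [-33.09530895  59.76658698 125.70305373]
```

View pics/above.png

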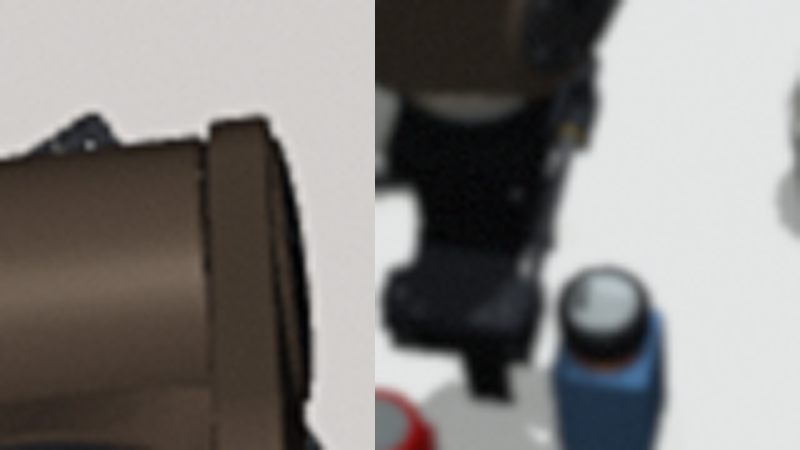

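The side view shows the gripper short of the caddy, because tool axes rotated between calls. The caddy is undisturbed at right-panel (605,300). I'll correct that and then descend.

Emit:
{"fn": "carry_out", "kwargs": {"deltas": [[0,-16,30,0,0],[0,-33,60,0,0],[0,-33,60,0,0],[0,-33,60,0,0]]}}

```text
clock: 2.1
tool_pos: [0.5448, 0.1338, 0.1741]
orientation: [-180.0, -0.0, 124.2]
wrist_force: [-0.6, 0.5, 0.6]
grip_width: 0.0953
grasp_force: 0.0
```

```bash
python3 - <<'E'
from h import *
import cv2
s=optics.camera("side")[:,:,::-1]
c=lambda im,x,y,w,h:cv2.resize(im[y:y+h,x:x+w],(w*6,h*6),interpolation=cv2.INTER_CUBIC)
cv2.imwrite("pics/above2.png",c(s,200,110,85,95))
st=status.sense();print(st['tool_pos'],st['orientation'],todelta([.545,.1335,.049]))
E
```

```text
[0.54430377 0.13361805 0.1742816 ] [-1.79943661e+02 -3.67058977e-02  1.24174400e+02] [ -0.56900937   0.63289034 125.28070044]
```

View pics/above2.png

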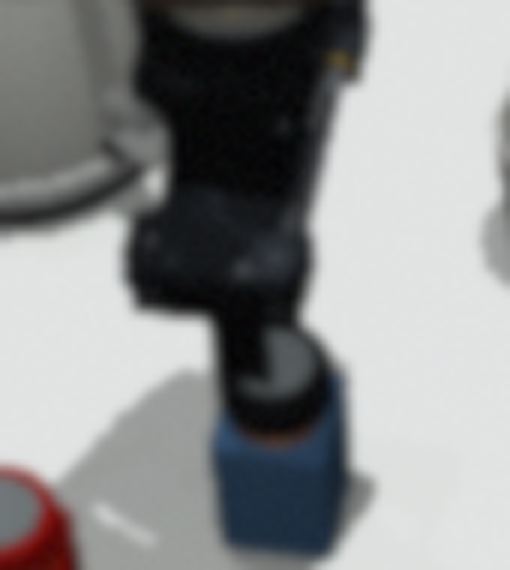

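The near finger sits in front of the lid at about (240,340), which fits straddling the caddy. Going down.

Emit:
{"fn": "carry_out", "kwargs": {"deltas": [[0,0,0,30,0],[0,0,0,60,0],[0,0,0,85,0],[0,0,0,105,0],[0,0,0,120,0],[0,0,0,125,0],[0,0,0,125,0]]}}

```text
clock: 2.85
tool_pos: [0.5445, 0.1331, 0.0496]
orientation: [-180.0, -0.0, 124.1]
wrist_force: [0.1, 0.3, 0.8]
grip_width: 0.0951
grasp_force: 0.0
```

Emit:
{"fn": "carry_out", "kwargs": {"deltas": [[0.5,0,0,0,0],[0.6,0,0,0,0],[0.7,0,0,0,0],[0.7,0,0,0,0],[0.7,0,0,0,0],[0.7,0,0,0,0]], "squeeze": 25}}

```text
clock: 3.45
tool_pos: [0.5458, 0.1329, 0.0499]
orientation: [179.9, 0.0, 124.1]
wrist_force: [2.2, 2.4, 2.0]
grip_width: 0.0556
grasp_force: 25.0
```

Emit:
{"fn": "carry_out", "kwargs": {"deltas": [[0.7,0,0,-8,0],[0.7,0,0,-25,0],[0.7,0,0,-48,0],[0.7,0,0,-70,0],[0.7,-15,-11,-70,0],[0.7,-40,-30,-70,0.03],[0.7,-68,-51,-70,0.07],[0.7,-96,-72,-70,0.1]]}}

```text
clock: 4.25
tool_pos: [0.5388, 0.0119, 0.1198]
orientation: [-180.0, -0.0, 118.3]
wrist_force: [1.2, -0.4, -4.1]
grip_width: 0.0559
grasp_force: 25.0
```

```bash
python3 - <<'E'
from h import *
st=status.sense();print(st['tool_pos'],st['orientation'],st['wrist_force'],st['grip_width'],todelta([.529,-.186,.1195]))
E
```

```text
[0.53875524 0.01189393 0.11980166] [-1.79958440e+02 -2.77166349e-02  1.18317562e+02] [ 1.20462853 -0.36276589 -4.14232463] 0.05591771786231388 [-169.58501268 -102.46024514    0.29394676]
```

Emit:
{"fn": "carry_out", "kwargs": {"deltas": [[0.7,-28,-17,0,0.03],[0.7,-60,-36,0,0.06],[0.7,-92,-55,0,0.09],[0.7,-124,-75,0,0.12],[0.7,-152,-92,0,0.134],[0.7,-169,-102,0,0.134],[0.7,-169,-102,0,0.134],[0.7,-169,-102,0,0.134]]}}

```text
clock: 5.05
tool_pos: [0.5294, -0.1842, 0.1195]
orientation: [-180.0, -0.1, 110.6]
wrist_force: [0.7, 0.1, -4.4]
grip_width: 0.0556
grasp_force: 25.0
```

```bash
python3 - <<'E'
from h import *
import cv2
t=optics.camera("top")[:,:,::-1]; s=optics.camera("side")[:,:,::-1]
c=lambda im,x,y,w,h:cv2.resize(im[y:y+h,x:x+w],(w*5,h*5),interpolation=cv2.INTER_CUBIC)
cv2.imwrite("pics/hold.png",np.hstack([c(t,305,185,80,110),c(s,280,180,75,110)]))
st=status.sense();print(st['tool_pos'],st['orientation'],st['wrist_force'])
E
```

```text
[ 0.5297069  -0.18335642  0.11960994] [-1.79975131e+02 -4.20220953e-02  1.10721951e+02] [-0.23679652 -1.2029102  -4.42189576]
```

View pics/hold.png

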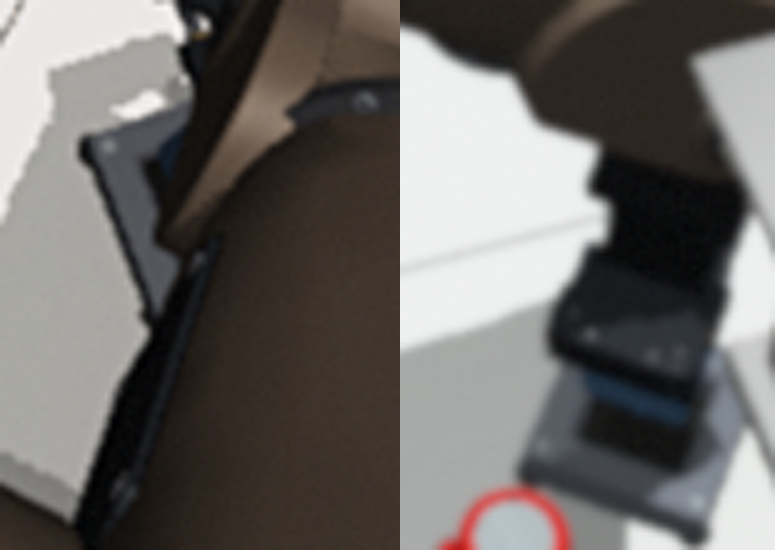

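The side panel shows the caddy's blue underside at (590-690, 370-420), above the socket. I'll go lower before judging the alignment.

Emit:
{"fn": "carry_out", "kwargs": {"deltas": [[0.7,0,0,12,0],[0.7,0,0,24,0],[0.7,0,0,32,0],[0.7,0,0,32,0]]}}

```text
clock: 5.55
tool_pos: [0.5293, -0.1837, 0.0859]
orientation: [-179.9, -0.1, 110.7]
wrist_force: [-0.0, -0.6, -4.1]
grip_width: 0.0556
grasp_force: 25.0
```

```bash
python3 - <<'E'
from h import *
import cv2
s=optics.camera("side")[:,:,::-1]
x,y,w,h=300,228,56,66;k=9
im=cv2.resize(s[y:y+h,x:x+w],(w*k,h*k),interpolation=cv2.INTER_CUBIC)
im=(255*(im/255.)**.5).astype(np.uint8)
p=optics.camera_params('side');r=R.from_euler('xyz',p['rotation'],degrees=True).as_matrix()
st=status.sense();tp=st['tool_pos'];a=np.radians(20.6)
def proj(P):
    q=(np.array(P)-p['position'])@r; return q[:2]/q[2]*p['fx']+[p['cx'],p['cy']]
for sx,sy in((1,1),(1,-1),(-1,-1),(-1,1)):
    d=np.array([[np.cos(a),-np.sin(a)],[np.sin(a),np.cos(a)]])@[sx*.028,sy*.028]
    for z in(tp[2]-.05,tp[2]+.034):
        u=(proj([*(tp[:2]+d),z])-[x,y]+.5)*k; print(sx,sy,round(z,3),u.round())
cv2.imwrite("pics/hold2.png",im)
print(tp,st['orientation'],st['wrist_force'])
E
```

```text
1 1 0.037 [204. 166.]
1 1 0.121 [225.  20.]
1 -1 0.037 [386. 231.]
1 -1 0.121 [417.  87.]
-1 -1 0.037 [323. 393.]
-1 -1 0.121 [351. 254.]
-1 1 0.037 [138. 325.]
-1 1 0.121 [155. 184.]
[ 0.52967076 -0.18392771  0.08669911] [-1.79936125e+02 -7.57066320e-02  1.10698373e+02] [-0.07434315 -0.28300146 -3.83370279]
```

View pics/hold2.png

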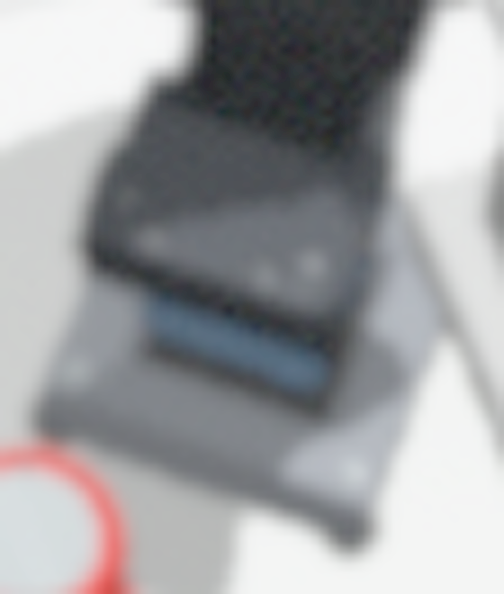

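In the side crop the caddy's front underside edge runs (148,335) to (330,390). The socket's front edge runs about (150,355) to (318,412). They line up to within about 2 mm, so I'll shift slightly and feel the way in.

Emit:
{"fn": "carry_out", "kwargs": {"deltas": [[0.7,-0.7,-1.5,1,0],[0.7,-0.7,-1.5,4,0],[0.7,-0.7,-1.5,6,0],[0.7,-0.7,-1.5,8,0],[0.7,-0.7,-1.5,10,0],[0.7,-0.7,-1.5,12,0]]}}

```text
clock: 6.2
tool_pos: [0.5288, -0.1855, 0.0755]
orientation: [180.0, -0.0, 110.7]
wrist_force: [-0.4, -0.3, -4.3]
grip_width: 0.056
grasp_force: 25.0
```

Emit:
{"fn": "carry_out", "kwargs": {"deltas": [[0.7,0,0,2,0],[0.7,0,0,4,0],[0.7,0,0,6,0],[0.7,0,0,8,0],[0.7,0,0,10,0],[0.7,0,0,12,0]]}}

```text
clock: 6.8
tool_pos: [0.5288, -0.1855, 0.0634]
orientation: [180.0, -0.0, 110.7]
wrist_force: [-0.8, -0.7, -3.8]
grip_width: 0.0558
grasp_force: 25.0
```

Emit:
{"fn": "carry_out", "kwargs": {"deltas": [[0.7,0,0,2,0],[0.7,0,0,4,0],[0.7,0,0,5.5,0],[0.7,0,0,6.5,0],[0.7,0,0,7,0],[0.7,0,0,7.5,0]]}}

```text
clock: 7.4
tool_pos: [0.5288, -0.1854, 0.0561]
orientation: [180.0, -0.0, 110.7]
wrist_force: [1.4, -0.4, -4.8]
grip_width: 0.0561
grasp_force: 25.0
```

Emit:
{"fn": "carry_out", "kwargs": {"deltas": [[0.7,0,0,0.5,0],[0.7,0,0,1,0],[0.7,0,0,1.3,0],[0.7,0,0,1.3,0]]}}

```text
clock: 7.8
tool_pos: [0.5289, -0.1855, 0.0558]
orientation: [180.0, 0.0, 110.7]
wrist_force: [-3.2, 2.0, 10.8]
grip_width: 0.0561
grasp_force: 25.0
```

The caddy is on the floor of the socket: +15 N with the underside at about 5.5 mm. I'll let go, rise to lid height and grip the lid.

Emit:
{"fn": "carry_out", "kwargs": {"deltas": [[0.3,0,0,0,0],[0,0,0,0,0],[0,0,0,0,0],[0,0,0,0,0],[0,0,0,-12,0],[0,0,0,-25,0],[0,0,0,-37,0],[0,0,0,-37,0]]}}

```text
clock: 8.6
tool_pos: [0.5296, -0.1858, 0.0941]
orientation: [179.9, 0.1, 110.7]
wrist_force: [0.2, -0.2, -0.6]
grip_width: 0.095
grasp_force: 0.0
```

Emit:
{"fn": "carry_out", "kwargs": {"deltas": [[0.4,0,0,0,0],[0.6,0,0,0,0],[0.8,0,0,0,0],[0.8,0,0,0,0],[0.8,0,0,0,0],[0.8,0,0,0,0]], "squeeze": 40}}

```text
clock: 9.2
tool_pos: [0.5288, -0.1854, 0.0917]
orientation: [-180.0, -0.0, 110.7]
wrist_force: [0.0, 1.0, 0.4]
grip_width: 0.0526
grasp_force: 0.2
```

```bash
python3 - <<'E'
from h import *
st=status.sense()
for k in('tool_pos','orientation','qpos','wrist_force','moment','joint_torque','grip_width','grasp_force'):print(k,st[k])
E
```

```text
tool_pos [ 0.52875115 -0.18544564  0.0916517 ]
orientation [-1.79993754e+02 -1.49712778e-02  1.10682001e+02]
qpos [-2.60839387e+01  3.18674061e+01  1.05492154e+02  8.41889395e-03
  4.26556264e+01 -4.67721333e+01]
wrist_force [0.0248866  0.99196782 0.39881221]
moment [-0.08004525  0.02114163 -0.00273157]
joint_torque [-1.30707769e-03 -5.80362153e+01 -1.84168911e+01  2.04215886e-02
  8.56875745e-02  8.08117375e-05]
grip_width 0.052552733931816385
grasp_force 0.19423747435212135
```

Emit:
{"fn": "carry_out", "kwargs": {"deltas": [[0.9,0,0,0,0],[0.9,0,0,0,0],[0.9,0,0,0,0.03],[0.9,0,0,0,0.08],[0.9,0,0,0,0.14],[0.9,0,0,0,0.2],[0.9,0,0,0,0.25],[0.9,0,0,0,0.28]]}}

```text
clock: 10.0
tool_pos: [0.5284, -0.1854, 0.0916]
orientation: [-179.9, -0.0, 94.6]
wrist_force: [-1.5, -0.7, -2.9]
grip_width: 0.0515
grasp_force: 40.0
```

```bash
cat >m.py <<'E'
from h import *
st=status.sense()
for k in('clock','tool_pos','orientation','qpos','wrist_force','moment','grip_width','grasp_force'):print(k,np.round(st[k],4))
E
python3 m.py
```

```text
clock 10.0
tool_pos [ 0.5284 -0.1854  0.0916]
orientation [-1.79946e+02 -2.26000e-02  9.45507e+01]
qpos [-2.608910e+01  3.186670e+01  1.055155e+02 -1.200000e-02  4.267580e+01
 -3.063100e+01]
wrist_force [-1.5046 -0.7431 -2.941 ]
moment [-0.2612  0.2941  0.0724]
grip_width 0.0515
grasp_force 39.9992
```

Emit:
{"fn": "carry_out", "kwargs": {"deltas": [[0.9,0,0,0,0.03],[0.9,0,0,0,0.06],[0.9,0,0,0,0.09],[0.9,0,0,0,0.12],[0.9,0,0,0,0.15],[0.9,0,0,0,0.18],[0.9,0,0,0,0.2],[0.9,0,0,0,0.22]]}}

```text
clock: 10.8
tool_pos: [0.5286, -0.1854, 0.0917]
orientation: [-180.0, -0.0, 82.0]
wrist_force: [-1.2, -0.5, -3.9]
grip_width: 0.0515
grasp_force: 40.0
```

```bash
python3 m.py
```

```text
clock 10.8
tool_pos [ 0.5286 -0.1854  0.0917]
orientation [-1.799733e+02 -1.320000e-02  8.195700e+01]
qpos [-2.608060e+01  3.186220e+01  1.055042e+02  6.300000e-03  4.266310e+01
 -1.804230e+01]
wrist_force [-1.183  -0.4924 -3.8975]
moment [-0.13    0.4404  0.0105]
grip_width 0.0515
grasp_force 39.9988
```

Emit:
{"fn": "carry_out", "kwargs": {"deltas": [[0.9,0,0,0,0.025],[0.9,0,0,0,0.05],[0.9,0,0,0,0.075],[0.9,0,0,0,0.1],[0.9,0,0,0,0.12],[0.9,0,0,0,0.14],[0.9,0,0,0,0.16],[0.9,0,0,0,0.18]]}}

```text
clock: 11.6
tool_pos: [0.5287, -0.1854, 0.0918]
orientation: [-180.0, -0.0, 71.6]
wrist_force: [-1.8, -0.6, -4.5]
grip_width: 0.0512
grasp_force: 40.0
```

```bash
python3 m.py
```

```text
clock 11.6
tool_pos [ 0.5287 -0.1854  0.0918]
orientation [-1.799914e+02 -6.200000e-03  7.162900e+01]
qpos [-2.608310e+01  3.185380e+01  1.054952e+02  7.400000e-03  4.266040e+01
 -7.717500e+00]
wrist_force [-1.7639 -0.5677 -4.4655]
moment [-0.188   0.4921  0.0046]
grip_width 0.0512
grasp_force 39.9987
```

The vertical force has dropped to about the caddy's weight, so the descending lid is lifting the caddy slightly. I'll lower the tool a little and keep turning.

Emit:
{"fn": "carry_out", "kwargs": {"deltas": [[0.9,0,0,0.3,0.02],[0.9,0,0,0.6,0.04],[0.9,0,0,0.9,0.06],[0.9,0,0,1,0.08],[0.9,0,0,1,0.1],[0.9,0,0,1,0.12],[0.9,0,0,1,0.14],[0.9,0,0,1,0.16]]}}

```text
clock: 12.4
tool_pos: [0.5285, -0.1854, 0.091]
orientation: [-180.0, 0.0, 62.5]
wrist_force: [-5.6, -0.5, 3.8]
grip_width: 0.0519
grasp_force: 40.0
```

```bash
python3 m.py
```

```text
clock 12.4
tool_pos [ 0.5285 -0.1854  0.091 ]
orientation [-1.79965e+02  1.14000e-02  6.25024e+01]
qpos [-2.608080e+01  3.190830e+01  1.055484e+02 -1.560000e-02  4.257860e+01
  1.428200e+00]
wrist_force [-5.5539 -0.5302  3.8289]
moment [-0.157   1.362   0.3196]
grip_width 0.0519
grasp_force 40.0006
```

Emit:
{"fn": "carry_out", "kwargs": {"deltas": [[0.9,0,0,0,0.02],[0.9,0,0,0,0.04],[0.9,0,0,0,0.04]]}}

```text
clock: 12.7
tool_pos: [0.5284, -0.1853, 0.091]
orientation: [-180.0, 0.0, 60.2]
wrist_force: [-5.7, -0.5, 4.4]
grip_width: 0.0514
grasp_force: 40.0
```

```bash
python3 m.py
```

```text
clock 12.7
tool_pos [ 0.5284 -0.1853  0.091 ]
orientation [-1.799588e+02  1.380000e-02  6.022120e+01]
qpos [-2.608020e+01  3.190450e+01  1.055522e+02 -1.640000e-02  4.258540e+01
  3.710700e+00]
wrist_force [-5.7016 -0.5175  4.4055]
moment [-0.1113  1.3618  0.3318]
grip_width 0.0514
grasp_force 40.0011
```

Emit:
{"fn": "carry_out", "kwargs": {"deltas": [[0.9,0,0,0,0.02],[0.9,0,0,0,0.04],[0.9,0,0,0,0.06],[0.9,0,0,0,0.06]]}}

```text
clock: 13.1
tool_pos: [0.5283, -0.1852, 0.091]
orientation: [-179.9, 0.0, 56.8]
wrist_force: [-6.4, 0.1, 4.8]
grip_width: 0.0512
grasp_force: 40.0
```

```bash
python3 m.py|grep -E "mom|ori|for"
```

```text
orientation [-1.799424e+02  1.800000e-02  5.678930e+01]
wrist_force [-6.4047  0.0505  4.8235]
moment [-0.0659  1.4994  0.4272]
grasp_force 40.0011
```

Emit:
{"fn": "carry_out", "kwargs": {"deltas": [[0.9,0,0,0,0.02],[0.9,0,0,0,0.04],[0.9,0,0,0,0.04]]}}

```text
clock: 13.4
tool_pos: [0.5283, -0.1852, 0.091]
orientation: [-179.9, 0.0, 54.5]
wrist_force: [-7.4, 0.5, 4.3]
grip_width: 0.0514
grasp_force: 40.0
```

```bash
python3 m.py|grep -E "mom|ori|for"
```

```text
orientation [-1.799371e+02  2.040000e-02  5.450060e+01]
wrist_force [-7.3513  0.5057  4.3349]
moment [-0.0098  1.5782  0.5158]
grasp_force 40.0012
```

The torque reads 0.52 N·m and the lid is 0.14 to 0.30 rad past the bite, inside the snug window. I'll let go and withdraw.

Emit:
{"fn": "carry_out", "kwargs": {"deltas": [[0.5,0,0,0,0],[0,0,0,0,0],[0,0,0,0,0],[0,0,0,0,0],[0,0,0,-15,0],[0,0,0,-40,0],[0,0,0,-75,0],[0,0,0,-110,0]]}}

```text
clock: 14.2
tool_pos: [0.5289, -0.1854, 0.2019]
orientation: [180.0, -0.0, 54.5]
wrist_force: [0.3, 0.4, -0.4]
grip_width: 0.0944
grasp_force: 0.0
```

Emit:
{"fn": "carry_out", "kwargs": {"deltas": [[0,-25,-25,-10,0],[0,-50,-50,-20,0],[0,-80,-80,-20,0],[0,-110,-110,-20,0],[0,-110,-110,-20,0],[0,-110,-110,-20,0]]}}

```text
clock: 14.8
tool_pos: [0.3755, -0.2117, 0.2214]
orientation: [179.9, -0.0, 54.4]
wrist_force: [0.2, 0.1, -0.3]
grip_width: 0.095
grasp_force: 0.0
```

```bash
python3 m.py; python3 - <<'E'
from h import *
import cv2
t=optics.camera("top")[:,:,::-1]; s=optics.camera("side")[:,:,::-1]
c=lambda im,x,y,w,h:cv2.resize(im[y:y+h,x:x+w],(w*5,h*5),interpolation=cv2.INTER_CUBIC)
cv2.imwrite("pics/end.png",np.hstack([c(t,305,185,80,110),c(s,280,180,75,110)]))
E
```

```text
clock 14.8
tool_pos [ 0.3755 -0.2117  0.2214]
orientation [ 1.798903e+02 -1.230000e-02  5.443370e+01]
qpos [-3.822660e+01  1.176220e+01  1.145152e+02  2.150000e-02  5.361350e+01
 -2.673000e+00]
wrist_force [ 0.1829  0.0663 -0.3224]
moment [-0.0839  0.0547 -0.0088]
grip_width 0.095
grasp_force 0.0
```

View pics/end.png

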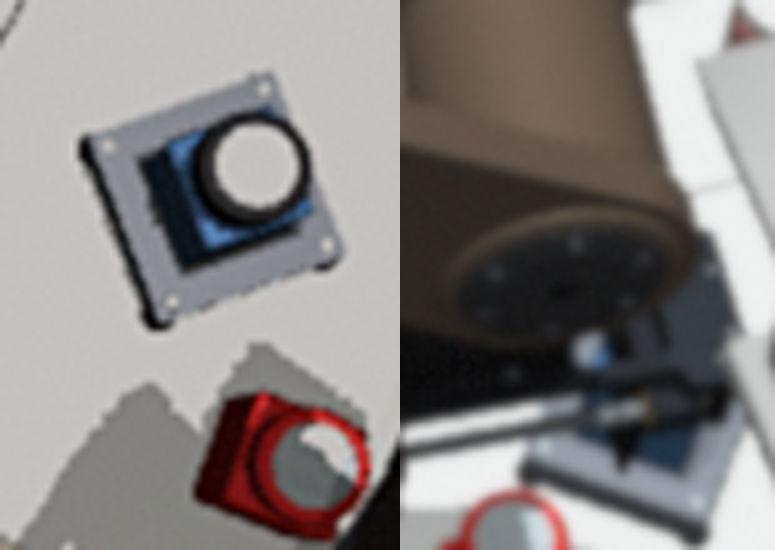

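The top view shows the caddy seated squarely in the socket, with its lid at (258,165). The robot is clear of it and nothing else has moved, so I'm handing in.

```bash
python3 -c "
from rig import job
print(job.job_done())"
```

```text
the job is handed in; nothing more can be done
None
```

The job is handed in, but no verdict came back: the blue caddy stands in the holder's socket, its lid was turned until the torque read about 0.52 N·m (snug is 0.38 to 0.64), and the gripper is open and clear.

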